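# Hook and close the crystal case lid

### The job

Close the mahogany display case over the glass octahedron. Take the lid with the tongue by its grip rib, hold it tilted with the tongue low, hook the tongue under the case's brass keeper, then swing the other end down until the lid lies flat between keeper and end stop, squarely and centred across the case, and let go. Leave the plain lid without a tongue where it lies.

Things in the scene. Friction and masses are not known exactly. Their poses are not given: they have to be found in the camera images.
- lid_grip (a point): Tongued loose mahogany lid, 0.12 kg: panel 82 (its x) x 80 x 14 mm thick, flat on the counter at first, tongue roughly towards the robot. On the panel an upright grip rib, 50 mm along x, 12 thick, 40 tall. This point: middle of the rib's length and thickness, 38 mm above the lid's underside, 16 below the rib's top; panel spans x -36 to +46 mm from it. z up out of the panel.
- lid_tip (a point): Middle of the lower edge of the free end of the same lid's tongue, at the lid's -x end: 70 mm to -x of and 38 mm below lid_grip, same axes. The tongue is 50 mm wide, 6 mm thick, level with the underside, and sticks 34 mm out of the panel (lid 116 mm long in all).
- case: Fixed case, 160 (x) x 110 mm; origin: centre of its underside. Flat seat 46 mm up, no side walls, opening in it over a glass octahedron that stays below. At -x (robot's side) a 6 mm brass keeper overhangs it: slot 18 mm high, mouth x=-38, back wall x=-68 mm, sides open. At +x an end stop 14 mm above the seat, inner face x=+68 mm. Closed lid: tongue in slot, 20 mm end play.
- spare_grip (a point): Bystander: the same point on the rib of the plain lid, a loose mahogany panel 96 x 80 x 14 mm with the same rib but no tongue.
Things that resemble listed ones, but are neither listed nor needed, are in the scene too. Leave any orange look-alike of the part that bears lid_grip alone. What is shaped like the case but turquoise is not meant.

How it is judged:
On the way:
1. the tongue is hooked under the keeper while the lid is still tilted (x of lid_tip in the frame of case between -0.071 and -0.044 m and z of lid_tip in the frame of case between 0.04 and 0.064 m and y of lid_tip in the frame of case between -0.03 and 0.03 m and angle between lid_grip's own z axis and vertical between 0.07 and 0.8 rad), for 0.1 s.
At the end, for the whole second after the job is handed in: The tongued lid lies flat on the case's seat (tilt under 0.06 rad, height within 5 mm), its tongue at least 6 mm under the keeper, its +x edge inside the end stop, centred across the case within 18 mm and square within 10 degrees, released; the plain lid is within 30 mm of where it lay (x of lid_tip in the frame of case between -0.071 and -0.044 m and z of lid_tip in the frame of case between 0.041 and 0.051 m and y of lid_tip in the frame of case between -0.018 and 0.018 m and y of lid_grip in the frame of case between -0.018 and 0.018 m and z of lid_grip in the frame of case between 0.078 and 0.09 m and angle between lid_grip's own z axis and vertical below 0.06 rad and angle between the x axis of lid_grip and the x axis of case, either way round below 0.175 rad and distance of spare_grip from where it was at the start of the episode below 0.03 m); the robot touches nothing.
It fails at once if the plain lid is moved by more than 30 mm (distance of spare_grip from where it was at the start of the episode above 0.03 m).
It also fails if it takes over 40 s, if anything falls off the work surface, if the arm or the gripper's body presses on something with over 40 N, if the wrist force passes 120 N, or if a joint passes its speed limit or range.

### The arm

A 6-joint arm with a two-finger parallel gripper is mounted at the origin on the work surface. World frame = base frame: x ahead of the robot, y to its left, z up, the work surface at z = 0. Lengths are in m, angles in rad, forces in N, time in s.
With the tool pointing down it reaches from about 0.4 to 0.825 m from the base axis. Payload 7 kg.
Tool frame: the origin (TCP) lies on the mounting face of the last link; the fingertips stand arm.tcp_to_tips ahead of it and the grasp point (between the pads) lies 159 mm ahead of it (arm.tcp_to_tips is the distance from the TCP to the fingertips, in m); z points along the fingers, y is the direction in which the jaws open and shut (so a half turn about z gives the same grasp; the last joint's range is limited). The gripper opens to 88 mm and grips with 3 to 60 N. Pads are 19 mm wide; open, the fingers measure 130 mm over their backs; the gripper's body (78 mm by 193 mm) begins 47 mm behind the grasp point.
Start: joints at [-0.989, 0.359, 0.012, 0, -1.224, -0.288], TCP at [0.195, -0.646, 0.405] pointing down, gripper open.
Joint ranges: [-3.07, 3.07], [-1.43, 2.12], [-1.02, 1.25], [-3.03, 1.67], [-3.05, -0], [-3.03, 3.03]. Speed limits (rad/s): [2.39, 2.39, 3.01, 3.14, 3.14, 3.14].

### API

Orientations are given as [roll, pitch, yaw] about the fixed x, y, z axes, in that order (R = Rz(yaw) Ry(pitch) Rx(roll)).
In Python, from station import arm, cams, job_done, finder gives the robot as it stands.
- The arm moves only by the tool play_rows, never from a script. Its argument "targets" is a list that holds one entry, the list of rows, each a list of 4 numbers: the shift along the tool's x, y, z in m, then the turn about the tool's z in degrees. A call has 1 to 5 rows; each row is the pose to reach, as a shift and turn from the pose commanded when the call began, along the tool's axes at that moment; what a row does not reach only later rows make up. A row lasts 1/8 s, in which the tool goes at most 62.5 mm and 10.7 degrees, less where a joint would pass 70% of its speed; a pose out of reach is approached as far as the arm can. A call with a gripper value outside its range is refused whole. "grip" is the closure in counts, from 0 (fully open) to 255 (shut), set as the call begins (left out, the last holds). The fingers move at their own pace and stop on an object; "newtons" is the grip in N (left out, the last holds). Time passes only in rows, so rows that repeat a pose let the fingers close. It gives the time, the measured TCP pose, the force and the opening at its end, in the units of the state.
- arm.get_state(): the state, without advancing time (a new reading comes with each control period).
- cams.grab_frame(name): name is "scene" or "top"; returns (picture, depth): 400x640x3 uint8, red, green, blue; 400x640 float32, m along the optical axis (not along the pixel's ray), 0 where there is no reading.
- cams.camera_params(name): a dict with "intrinsics" (3x3 intrinsics, pixels), "position" and "attitude" of the camera in the world. Camera axes: x right, y down, z forward; pixel columns grow to the right and rows downward; lengths in m; the calibration is good to about 2 mm. A picture is of the moment at which its call begins. camera_params takes no time and is no camera call.
- job_done(): hands the job in, once; it reports no verdict.
Trained networks look in the newest picture that a camera, given by its name, has taken for a name from the list of things; names that differ only in an ending like _2 or _b are one class to them, and where a whole thing is asked for, a point or a joint stands for the part that bears it (a point fixed in the world has none). Each returns a list of dicts, best first, with "score" (0 to 1); they miss things now and then, are a little off and sometimes report something else, mostly with a low value. They report only what shows in the picture. A call takes as long as a camera call. They do not tell look-alikes from the thing itself.
- finder.find_in(camera, query): "xyz" ([x, y, z] in m, in world coordinates, good to about 4 mm: the middle of the surface that is visible of it).
- finder.masks_of(camera, query): "mask" (400x640 bool, what is visible of it).
The state is a dict: "t": time; "q": joint angles; "qd": joint speeds; "joint_efforts": joint torques, N m; "eef_pos": TCP position; "ee_rot": TCP orientation; "force": force on the tool from outside, world axes, zero at the start; "moment": the same for the moment, N m; "width": finger opening in m.
Only numpy, scipy, OpenCV 4.12 (cv2) and the standard library are available. Lean on these libraries where they do the work, as an engineer would, in place of code of your own. Each camera call takes 0.05 s, during which the arm holds its last target. There are 200 camera calls.

## Working session

There is one attempt and no reset: what is moved stays moved. The work goes in short steps, Python scripts to look and compute and a tool call to move; the robot and the scene stay as the last step left them, time stands still between calls to the robot, and variables do not carry over. Pictures are saved under pics/ and viewed, about 8 in all and at most 12, crops included, and the job is handed in when it is done.

Besides the shell and the picture viewer there is one more tool, called after ">>>" as name(argument=value, ...), one argument or row to a line, values as JSON. play_rows: Moves the arm, as the interface text tells. Its arguments: {"type":"object","properties":{"targets":{"type":"array","items":{"type":"array","items":{"type":"array","items":{"type":"number"}}}},"grip":{"type":"number"},"newtons":{"type":"number"}},"required":["targets"]}

```bash
ls; mkdir -p pics; cat > h.py <<'E'
import numpy as np, cv2
from scipy.spatial.transform import Rotation as R
from station import arm,cams,job_done,finder
def rot(a):
    a=np.array(a); return a if a.shape==(3,3) else (R.from_euler('xyz',a).as_matrix() if a.size==3 else R.from_quat(a).as_matrix())
def cloud(name):
    im,d=cams.grab_frame(name); p=cams.camera_params(name); K=np.array(p['intrinsics']); 
    v,u=np.mgrid[0:400,0:640]; P=np.stack([(u-K[0,2])/K[0,0]*d,(v-K[1,2])/K[1,1]*d,d],-1)
    W=P@rot(p['attitude']).T+np.array(p['position']); W[d==0]=np.nan
    return im,W
def save(im,f): cv2.imwrite('pics/'+f,im[...,::-1])
E
python3 - <<'E'
from h import *
print(arm.get_state(), arm.tcp_to_tips)
for c in ['scene','top']:
    im,W=cloud(c); save(im,c+'0.png'); np.save(c+'0.npy',W); np.save(c+'0i.npy',im); print(c,cams.camera_params(c))
    for n in ['lid_grip','lid_tip','case','spare_grip']:
        for r in finder.find_in(c,n): print(c,n,round(r['score'],2),np.round(r['xyz'],3))
E
```

```text
pics
{'t': 0.0, 'q': array([-9.88896019e-01,  3.59393394e-01,  1.10654168e-02, -3.25414859e-04,
       -1.22410995e+00, -2.88092549e-01]), 'qd': array([-0.00055842, -0.0014935 ,  0.00128444, -0.00018766,  0.00129805,
        0.00016063]), 'joint_efforts': array([-6.36197856e-04, -5.82710767e+01,  2.93057996e+01,  6.99732274e+00,
        6.82371654e-03, -1.44211845e-04]), 'eef_pos': array([ 0.1954144 , -0.6458948 ,  0.40372555]), 'ee_rot': array([ 3.13993179e+00, -1.73155863e-04, -2.84789557e+00]), 'force': array([0.98870111, 0.91052026, 0.16176518]), 'moment': array([0.04667066, 0.0143528 , 0.00132716]), 'width': 0.0877038535602426} 0.1781
scene {'intrinsics': array([[370.76943891,   0.        , 313.38741215],
       [  0.        , 370.76943891, 206.46728018],
       [  0.        ,   0.        ,   1.        ]]), 'position': array([ 0.79570214, -0.51248885,  0.70693146]), 'attitude': array([-2.32356833, -0.01190627,  0.5848051 ])}
scene lid_grip 0.98 [0.604 0.26  0.014]
scene lid_grip 0.81 [0.402 0.295 0.014]
scene lid_grip 0.68 [0.548 0.408 0.014]
scene lid_tip 0.75 [0.602 0.256 0.018]
scene lid_tip 0.67 [0.547 0.409 0.016]
scene case 0.89 [ 0.469 -0.006  0.046]
scene case 0.7 [0.274 0.429 0.042]
scene spare_grip 0.84 [ 0.591 -0.255  0.014]
scene spare_grip 0.65 [0.605 0.261 0.013]
scene spare_grip 0.41 [ 0.474 -0.007  0.045]
top {'intrinsics': array([[509.44738614,   0.        , 323.07038205],
       [  0.        , 509.44738614, 202.19236205],
       [  0.        ,   0.        ,   1.        ]]), 'position': array([0.31022618, 0.06640473, 1.17457001]), 'attitude': array([-3.02411031,  0.02166645, -1.542639  ])}
top lid_grip 0.88 [0.398 0.3   0.015]
top lid_grip 0.73 [0.59  0.26  0.014]
top lid_grip 0.55 [0.534 0.409 0.014]
top lid_tip 0.9 [0.591 0.261 0.014]
top lid_tip 0.66 [0.4   0.304 0.014]
top lid_tip 0.56 [0.53  0.402 0.014]
top case 0.94 [0.465 0.006 0.047]
top spare_grip 0.68 [ 0.579 -0.246  0.01 ]
```

View pics/top0.png

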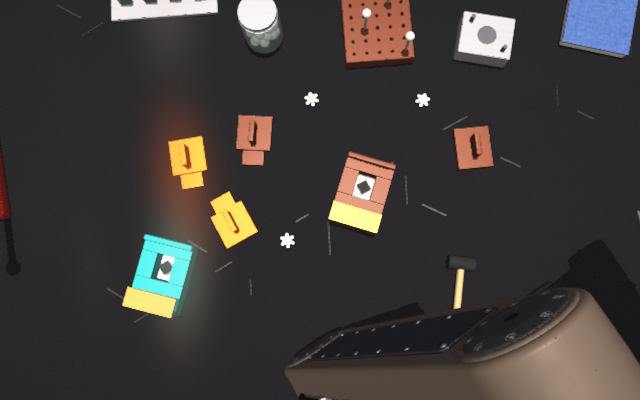

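View pics/scene0.png

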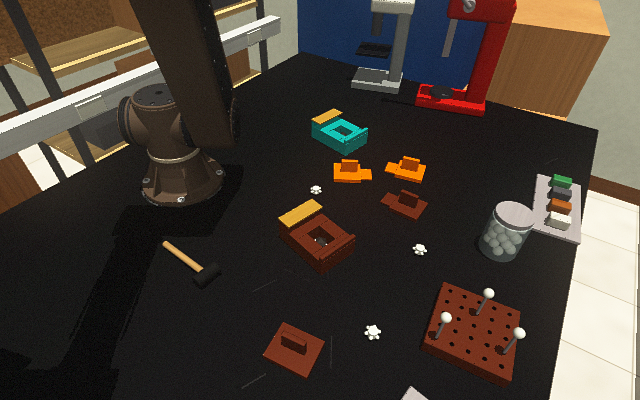

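Top view: the candidates for the tongued lid are the mahogany lid with tongue at (254,135), the orange look-alikes at (188,157) and (234,222), and the plain lid at (474,147). I choose (254,135). The mahogany case is at (362,190) with its brass keeper at the bottom, and the turquoise one at (160,275) is not meant. Next I fit the poses and make one close crop.

```bash
python3 - <<'E'
from h import *
for c,boxes in [('top',dict(lid=(105,170,225,285),case=(145,240,320,405),spare=(120,175,445,500))),('scene',dict(lid=(180,225,370,440),case=(190,280,265,370)))]:
    W=np.load(c+'0.npy'); im=np.load(c+'0i.npy')
    for n,(a,b,l,r) in boxes.items():
        P=W[a:b,l:r].reshape(-1,3); C=im[a:b,l:r].reshape(-1,3).astype(float)
        red=(C[:,0]>1.25*C[:,1])&(C[:,0]>30)&np.isfinite(P[:,0]) 
        P=P[red];C=C[red]
        def rect(m,t):
            if m.sum()<8: print(c,n,t,m.sum());return
            (cx,cy),(w,h),an=cv2.minAreaRect(P[m][:,:2].astype(np.float32)*1000)
            print(c,n,t,m.sum(),'c',round(cx,1),round(cy,1),'wh',round(w,1),round(h,1),'ang',round(an,1),'z',np.round(np.median(P[m][:,2])*1000,1),'mean',np.round(P[m].mean(0)*1000,1))
        z=P[:,2]
        if n=='case':
            rect((z>.04)&(z<.051),'seat'); rect((z>.054)&(z<.064),'stop'); rect((z>.065)&(z<.08),'keeper')
        else:
            rect((z>.047)&(z<.062),'ribtop'); rect((z>.010)&(z<.018),'panel'); rect((z>.003)&(z<.0085),'tongue')
im=np.load('top0i.npy')[80:250,210:420]; 
save(cv2.resize(im,None,fx=3.5,fy=3.5,interpolation=cv2.INTER_CUBIC),'crop1.png')
E
```

```text
top lid ribtop 121 c 601.2 261.2 wh 12.9 49.4 ang 88.3 z 53.2 mean [601.1 260.6  53.2]
top lid panel 907 c 590.6 261.3 wh 80.4 113.2 ang 88.4 z 13.6 mean [605.3 260.4  13.6]
top lid tongue 284 c 591.7 264.2 wh 83.8 121.1 ang 87.8 z 5.7 mean [554.8 261.8   5.7]
top case seat 1764 c 461.5 9.0 wh 110.1 150.1 ang 74.8 z 45.3 mean [482.7   3.1  45.3]
top case stop 283 c 466.8 7.8 wh 108.4 160.6 ang 74.8 z 59.0 mean [528.5  -9.2  59. ]
top case keeper 8 c 389.7 28.8 wh 106.2 0.3 ang 74.8 z 68.3 mean [385.5  13.4  68.1]
top spare ribtop 130 c 582.9 -248.4 wh 49.8 13.3 ang 5.7 z 53.1 mean [ 581.9 -247.6   53. ]
top spare panel 1094 c 582.7 -248.0 wh 96.7 81.0 ang 6.8 z 13.5 mean [ 581.4 -246.5   13.6]
top spare tongue 49 c 584.7 -249.6 wh 100.0 83.9 ang 7.1 z 6.7 mean [ 577.5 -235.8    6.3]
scene lid ribtop 86 c 602.4 261.4 wh 14.2 49.7 ang 88.2 z 53.0 mean [602.4 260.3  52.6]
scene lid panel 444 c 608.2 303.4 wh 167.6 81.8 ang 88.6 z 14.3 mean [612.6 251.9  14.1]
scene lid tongue 223 c 592.7 285.0 wh 189.7 193.7 ang 24.6 z 5.7 mean [567.8 265.    5.6]
scene case seat 1507 c 469.0 8.8 wh 112.8 159.8 ang 74.8 z 46.1 mean [473.6   1.8  46. ]
scene case stop 245 c 468.6 8.0 wh 109.4 162.1 ang 74.4 z 59.7 mean [531.5 -14.6  59.3]
scene case keeper 572 c 410.9 24.4 wh 111.5 44.1 ang 74.7 z 70.1 mean [411.9  20.8  70. ]
```

View pics/crop1.png

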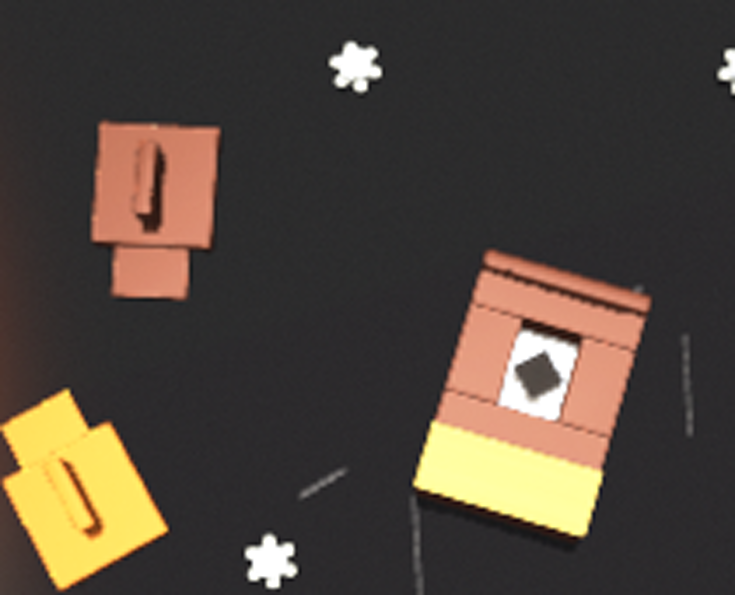

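The crop shows the tongued lid at (155,200) with its tongue towards the robot at (150,270), and the case with keeper at (510,480) and stop at (565,280). The sizes match. Lid_grip is at (0.6015,0.261), yaw -1.7°; the case is at (0.4675,0.008), yaw -15°.

Only turns about the tool's z are available, so the tilt has to come from pivoting. I will grip the rib about 15 mm to +x with little force, so that the tongue hangs low.

```bash
cat >> h.py <<'E'
def go(x,y,zg,yaw_deg):
    "tool shift/turn to bring grasp point to x,y,zg and tool yaw"
    s=arm.get_state(); M=rot(s['ee_rot']); d=np.array([x,y,zg+.159])-s['eef_pos']
    yw=np.degrees(s['ee_rot'][2]); t=-((yaw_deg-yw+180)%360-180)
    print('t',round(s['t'],2),'pos',np.round(s['eef_pos'],4),'yaw',round(yw,1),'F',np.round(s['force'],1),'w',round(s['width'],4),'q',np.round(s['q'],2)); print('shift',np.round(M.T@d,4),'turn',round(t,1))
E
python3 -c "
from h import *; go(.6165,.2606,.16,178.3)"
```

```text
t 0.5 pos [ 0.1955 -0.646   0.4046] yaw -163.2 F [ 0.7 -0.2  0.6] w 0.0874 q [-0.99  0.36  0.01 -0.   -1.22 -0.29]
shift [-0.6656  0.7458  0.0857] turn 18.5
```

>>> play_rows(
  targets=[
    [[-0.665,0.746,0,18.5],[-0.665,0.746,0,18.5],[-0.665,0.746,0,18.5],[-0.665,0.746,0,18.5],[-0.665,0.746,0,18.5]],
  ],
  grip=0,
)

```text
t: 1.12
eef_pos: [0.3273, -0.3608, 0.405]
ee_rot: [-3.141, 0.001, 3.112]
force: [0.7, 0.1, 0.6]
width: 0.0877
```

```bash
python3 -c "
from h import *; go(.6165,.2606,.16,178.3)"
```

```text
t 1.12 pos [ 0.3273 -0.3608  0.405 ] yaw 178.3 F [0.7 0.1 0.6] w 0.0877 q [-0.43  0.04 -0.39  0.   -1.14 -1.17]
shift [-0.2707  0.6297  0.0859] turn 0.0
```

>>> play_rows(
  targets=[
    [[-0.271,0.63,0,0],[-0.271,0.63,0,0],[-0.271,0.63,0,0],[-0.271,0.63,0,0],[-0.271,0.63,0,0]],
  ],
)

```text
t: 1.75
eef_pos: [0.4591, -0.0772, 0.4053]
ee_rot: [3.141, 0.002, 3.113]
force: [1.1, -0.4, -0.0]
width: 0.0875
```

```bash
python3 -c "
from h import *; go(.6165,.2606,.12,178.3)"
```

```text
t 1.75 pos [ 0.4591 -0.0772  0.4053] yaw 178.4 F [ 1.1 -0.4 -0. ] w 0.0875 q [ 0.26  0.01 -0.43  0.   -1.13 -1.86]
shift [-0.1475  0.3421  0.1266] turn 0.1
```

>>> play_rows(
  targets=[
    [[-0.147,0.342,0.06,0],[-0.147,0.342,0.06,0],[-0.147,0.342,0.06,0],[-0.147,0.342,0.06,0],[-0.147,0.342,0.06,0]],
  ],
)

```text
t: 2.38
eef_pos: [0.5893, 0.2026, 0.3549]
ee_rot: [3.141, 0.001, 3.113]
force: [0.3, 0.2, 1.2]
width: 0.0878
```

>>> play_rows(
  targets=[
    [[-0.025,0.06,0.01,0],[-0.025,0.06,0.01,0]],
  ],
)

```text
t: 2.62
eef_pos: [0.6163, 0.2634, 0.3425]
ee_rot: [-3.14, -0.002, 3.115]
force: [-1.5, -0.6, -0.2]
width: 0.0872
```

```bash
python3 - <<'E'
from h import *
go(.6165,.2606,.044,178.3)
im,W=cloud('scene'); P=W[170:235,360:450].reshape(-1,3);C=im[170:235,360:450].reshape(-1,3).astype(float)
m=(P[:,2]>.047)&(P[:,2]<.058)&(abs(P[:,0]-.6)<.04)&(abs(P[:,1]-.26)<.03)
if m.sum()>8: print(m.sum(),cv2.minAreaRect((P[m,:2]*1000).astype(np.float32)))
E
```

```text
t 2.62 pos [0.6163 0.2634 0.3425] yaw 178.5 F [-1.5 -0.6 -0.2] w 0.0872 q [ 0.69  0.39 -0.08 -0.   -1.1  -2.29]
shift [-0.0005 -0.0026  0.1395] turn 0.2
85 ((602.1201782226562, 261.2124938964844), (15.400660514831543, 49.279441833496094), 89.27743530273438)
```

>>> play_rows(
  targets=[
    [[0,-0.0025,0.05,0],[0,-0.0025,0.09,0],[0,-0.0025,0.12,0],[0,-0.0025,0.137,0],[0,-0.0025,0.139,0]],
  ],
)

```text
t: 3.3
eef_pos: [0.6152, 0.2567, 0.2056]
ee_rot: [-3.141, -0.001, 3.112]
force: [0.4, -0.8, -0.1]
width: 0.0878
```

>>> play_rows(
  targets=[
    [[0,0,0,0],[0,0,0,0],[0,0,0,0],[0,0,0,0],[0,0,0,0]],
  ],
  grip=255,
  newtons=4,
)

```text
t: 3.92
eef_pos: [0.6154, 0.2573, 0.2061]
ee_rot: [3.141, 0.0, 3.113]
force: [-0.4, -0.3, 0.3]
width: 0.0433
```

>>> play_rows(
  targets=[
    [[0,0,0,0],[0,0,0,0],[0,0,0,0]],
  ],
)

```text
t: 4.3
eef_pos: [0.6154, 0.2574, 0.2059]
ee_rot: [3.141, 0.0, 3.113]
force: [-0.6, 0.5, -0.7]
width: 0.0129
```

>>> play_rows(
  targets=[
    [[0,0,0,0],[0,0,-0.01,0],[0,0,-0.03,0],[0,0,-0.06,0],[0,0,-0.06,0]],
  ],
)

```text
t: 4.92
eef_pos: [0.6162, 0.2577, 0.2693]
ee_rot: [3.139, 0.004, 3.113]
force: [0.5, -1.3, -1.5]
width: 0.0118
```

```bash
cat >> h.py <<'E'
def shot(c,f,box,k=3):
    im,W=cloud(c); a,b,l,r=box
    save(cv2.resize(im[a:b,l:r],None,fx=k,fy=k,interpolation=cv2.INTER_CUBIC),f); return im,W
E
python3 - <<'E'
from h import *
go(.6165,.2606,.044,178.3)
im,W=shot('scene','lift1.png',(110,240,320,480),4)
E
```

```text
t 4.92 pos [0.6162 0.2577 0.2693] yaw 178.4 F [ 0.5 -1.3 -1.5] w 0.0118 q [ 0.69  0.45 -0.17  0.   -0.94 -2.29]
shift [0.     0.0027 0.0663] turn 0.1
```

View pics/lift1.png

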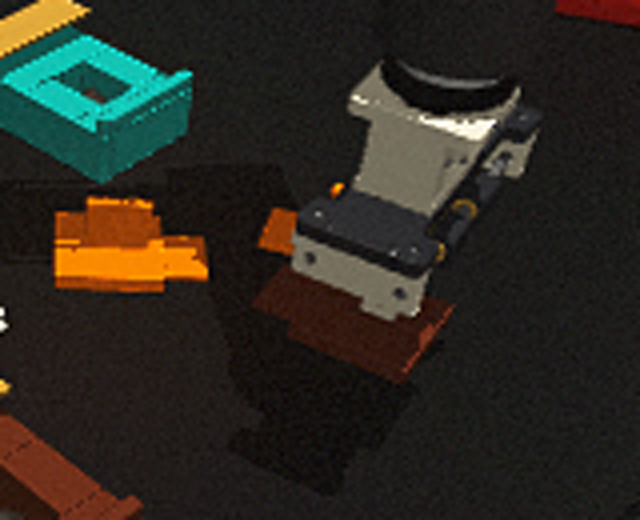

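The lid is lifted: its panel shows at (350,330) below the gripper. I measure its tilt by a plane fit.

```bash
cat >> h.py <<'E'
def lidfit(c,x,y,zlo,zhi,r=.1):
    "plane of red lid panel top near grasp x,y"
    im,W=cloud(c); C=im.astype(float); P=W.reshape(-1,3); C=C.reshape(-1,3)
    m=(C[:,0]>1.4*C[:,1])&(C[:,1]<1.5*C[:,2]+8)&(np.hypot(P[:,0]-x,P[:,1]-y)<r)&(P[:,2]>zlo)&(P[:,2]<zhi)
    Q=P[m]
    if len(Q)<20: print('few',len(Q)); return Q
    best=None; rng=np.random.default_rng(0)
    for _ in range(300):
        a,b,d=Q[rng.choice(len(Q),3,False)]; n=np.cross(b-a,d-a); L=np.linalg.norm(n)
        if L<1e-6 or abs(n[2])/L<.6: continue
        n/=L; k=abs((Q-a)@n)<.0025
        if best is None or k.sum()>best.sum(): best=k
    S=Q[best]; ce=S.mean(0); n=np.linalg.svd(S-ce)[2][2]; n*=np.sign(n[2])
    print(c,'N',len(Q),'in',len(S),'centre',np.round(ce,4),'n',np.round(n,3),'tilt',round(np.arccos(n[2]),3),'minx',S[S[:,0].argmin()].round(3),'maxx',S[S[:,0].argmax()].round(3))
    return S
E
python3 - <<'E'
from h import *
lidfit('scene',.61,.26,.03,.14); lidfit('top',.61,.26,.03,.14)
E
```

```text
scene N 636 in 361 centre [0.6127 0.2437 0.076 ] n [ 0.004 -0.006  1.   ] tilt 0.007 minx [0.566 0.229 0.075] maxx [0.649 0.286 0.075]
top N 963 in 496 centre [0.5674 0.2559 0.0705] n [-0.184  0.002  0.983] tilt 0.185 minx [0.531 0.243 0.066] maxx [0.607 0.27  0.076]
```

The lid is still level because the pads hold it. I will tilt it on the case's end stop: lay its +x end on the stop and press down lightly, so the tongue end swings down just in front of the keeper mouth. First I carry it over the case.

>>> play_rows(
  targets=[
    [[0,0,-0.02,0],[0,0,-0.04,0],[0.03,-0.06,-0.04,7],[0.06,-0.12,-0.04,13.5],[0.09,-0.18,-0.04,13.5]],
  ],
)

```text
t: 5.7
eef_pos: [0.5253, 0.0905, 0.3049]
ee_rot: [-3.14, -0.001, 2.876]
force: [1.2, -1.4, -0.2]
width: 0.0117
```

```bash
python3 - <<'E'
from h import *
go(.5158,-.0051,.13,164.8)
E
```

```text
t 5.7 pos [0.5253 0.0905 0.3049] yaw 164.8 F [ 1.2 -1.4 -0.2] w 0.0117 q [ 0.54  0.22 -0.44 -0.   -0.92 -2.38]
shift [-0.016  -0.0947  0.016 ] turn -0.0
```

>>> play_rows(
  targets=[
    [[-0.006,-0.035,0,0],[-0.012,-0.07,0,0],[-0.016,-0.095,0,0],[-0.016,-0.095,0,0],[-0.016,-0.095,0,0]],
  ],
)

```text
t: 6.32
eef_pos: [0.5172, -0.0037, 0.3054]
ee_rot: [-3.141, -0.001, 2.876]
force: [-0.5, -0.5, -0.5]
width: 0.012
```

```bash
cat >> h.py <<'E'
CC=np.array([.4675,.008]); CY=np.radians(-15.2)
def tocase(P):
    d=np.atleast_2d(P)[:,:2]-CC; c,s=np.cos(CY),np.sin(CY)
    return np.c_[d[:,0]*c+d[:,1]*s,-d[:,0]*s+d[:,1]*c,np.atleast_2d(P)[:,2]]
def casego(x,y,z): 
    c,s=np.cos(CY),np.sin(CY); go(CC[0]+c*x-s*y,CC[1]+s*x+c*y,z,164.8)
    st=arm.get_state(); print('grasp in case',tocase(st['eef_pos']-[0,0,.159]).round(4))
E
python3 - <<'E'
from h import *
casego(.05,0,.107)
S=lidfit('scene',.515,-.005,.085,.2)
Q=tocase(S); print('case frame panel min/max',np.percentile(Q,[.5,99.5],axis=0).round(4))
S=lidfit('top',.515,-.005,.085,.2); Q=tocase(S); print('case frame panel min/max',np.percentile(Q,[.5,99.5],axis=0).round(4))
shot('scene','over.png',(130,310,220,430),4)
E
```

```text
t 6.33 pos [ 0.5172 -0.0037  0.3054] yaw 164.8 F [-0.5 -0.5 -0.5] w 0.012 q [ 0.37  0.19 -0.47 -0.   -0.91 -2.21]
shift [ 0.001  -0.0017  0.0394] turn 0.0
grasp in case [[0.051  0.0018 0.1464]]
scene N 703 in 482 centre [ 0.5232 -0.0127  0.1137] n [-0.033  0.007  0.999] tilt 0.034 minx [ 0.461 -0.028  0.11 ] maxx [0.559 0.027 0.113]
case frame panel min/max [[ 0.0066 -0.0381  0.1107]
 [ 0.0849  0.0417  0.1164]]
top N 907 in 519 centre [0.4689 0.0086 0.1072] n [-0.246  0.055  0.968] tilt 0.254 minx [ 0.433 -0.004  0.099] maxx [0.503 0.034 0.113]
case frame panel min/max [[-0.0314 -0.0378  0.0966]
 [ 0.0299  0.0398  0.1153]]
```

View pics/over.png

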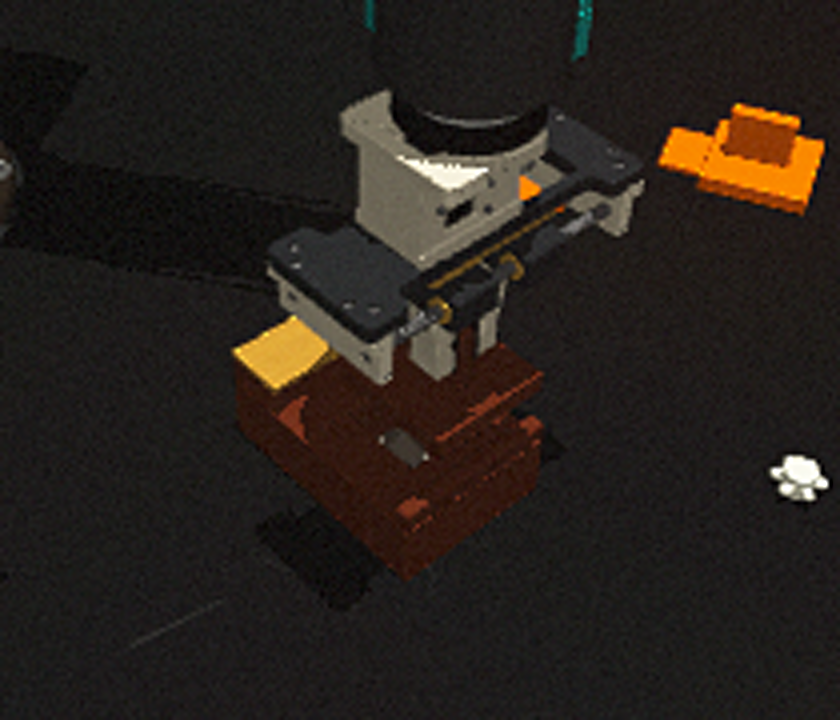

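The lid is held over the case: the +x panel edge at (490,410) is above the end stop, and the tongue end is just in front of the keeper. I lower it onto the stop.

>>> play_rows(
  targets=[
    [[0.001,-0.0018,0.012,0],[0.001,-0.0018,0.024,0],[0.001,-0.0018,0.034,0],[0.001,-0.0018,0.039,0],[0.001,-0.0018,0.042,0]],
  ],
)

```text
t: 7.1
eef_pos: [0.5157, -0.0053, 0.2638]
ee_rot: [-3.141, -0.001, 2.877]
force: [-3.0, -0.2, 5.1]
width: 0.0117
```

>>> play_rows(
  targets=[
    [[0,0,0.0005,0],[0,0,0.0015,0],[0,0,0.0015,0]],
  ],
)

```text
t: 7.48
eef_pos: [0.5158, -0.0054, 0.2627]
ee_rot: [3.142, 0.0, 2.877]
force: [-3.0, -0.7, 3.9]
width: 0.012
```

```bash
python3 - <<'E'
from h import *
casego(.03,0,.107)
S=lidfit('scene',.515,-.005,.056,.098)
Q=tocase(S); print('case frame panel min/max',np.percentile(Q,[.5,99.5],axis=0).round(4))
E
```

```text
t 7.47 pos [ 0.5158 -0.0054  0.2627] yaw 164.8 F [-3.  -0.7  3.9] w 0.012 q [ 0.37  0.24 -0.52  0.   -0.81 -2.21]
shift [ 0.0201  0.0003 -0.0033] turn 0.0
grasp in case [[ 0.0501 -0.0002  0.1037]]
scene N 622 in 397 centre [ 0.524  -0.0144  0.0737] n [-0.085  0.02   0.996] tilt 0.088 minx [ 0.42  -0.024  0.066] maxx [0.557 0.019 0.076]
case frame panel min/max [[ 0.0066 -0.0407  0.067 ]
 [ 0.0832  0.0394  0.0772]]
```

>>> play_rows(
  targets=[
    [[0,0,0.001,0],[0,0,0.002,0],[0,0,0.002,0]],
  ],
)

```text
t: 7.9
eef_pos: [0.5158, -0.0053, 0.2603]
ee_rot: [-3.141, -0.0, 2.877]
force: [-2.9, -0.9, 3.3]
width: 0.012
```

```bash
python3 - <<'E'
from h import *
casego(.028,0,.107)
S=lidfit('scene',.515,-.005,.056,.098)
Q=tocase(S); print('case frame panel min/max',np.percentile(Q,[.5,99.5],axis=0).round(4),'centre',tocase(S.mean(0)))
E
```

```text
t 7.9 pos [ 0.5158 -0.0053  0.2603] yaw 164.8 F [-2.9 -0.9  3.3] w 0.012 q [ 0.37  0.24 -0.52 -0.   -0.8  -2.21]
shift [ 0.0221  0.0002 -0.0057] turn 0.0
grasp in case [[ 5.010e-02 -1.000e-04  1.013e-01]]
scene N 620 in 393 centre [ 0.5247 -0.0154  0.0734] n [-0.136  0.029  0.99 ] tilt 0.139 minx [ 0.459 -0.03   0.065] maxx [0.558 0.021 0.075]
case frame panel min/max [[ 0.0048 -0.0404  0.0634]
 [ 0.0832  0.0392  0.0775]] centre [[ 0.06129216 -0.00759028  0.07339293]]
```

The tilt is 0.14 rad with the tip near the seat at case x ≈ -0.032. I raise it 3 mm, firm the grip and slide the tongue under the keeper.

>>> play_rows(
  targets=[
    [[0,0,-0.0015,0],[0,0,-0.003,0],[0.008,0,-0.003,0],[0.016,0,-0.003,0],[0.024,0,-0.003,0]],
  ],
  newtons=8,
)

```text
t: 8.57
eef_pos: [0.4919, 0.0012, 0.2634]
ee_rot: [3.142, -0.0, 2.877]
force: [-0.1, -0.3, -1.2]
width: 0.0122
```

>>> play_rows(
  targets=[
    [[0,0,0,0],[0,0,0,0]],
  ],
)

```text
t: 8.82
eef_pos: [0.4928, 0.0012, 0.2636]
ee_rot: [3.141, 0.0, 2.877]
force: [-0.7, -1.0, -1.4]
width: 0.0119
```

```bash
python3 - <<'E'
from h import *
casego(.026,0,.107)
S=lidfit('scene',.492,-.0,.056,.098)
Q=tocase(S); print('case frame panel min/max',np.percentile(Q,[.5,99.5],axis=0).round(4),'centre',tocase(S.mean(0)))
shot('scene','hook.png',(150,300,240,420),4)
E
```

```text
t 8.82 pos [0.4928 0.0012 0.2636] yaw 164.9 F [-0.7 -1.  -1.4] w 0.0119 q [ 0.4   0.21 -0.57  0.   -0.8  -2.24]
shift [ 0.0002 -0.     -0.0024] turn 0.1
grasp in case [[0.0262 0.     0.1046]]
scene N 721 in 401 centre [ 0.5006 -0.0084  0.0765] n [-0.117  0.026  0.993] tilt 0.12 minx [ 0.418 -0.03   0.067] maxx [0.535 0.029 0.081]
case frame panel min/max [[-0.0102 -0.04    0.0702]
 [ 0.0596  0.0391  0.0808]] centre [[ 0.03624864 -0.00718999  0.07654052]]
```

View pics/hook.png

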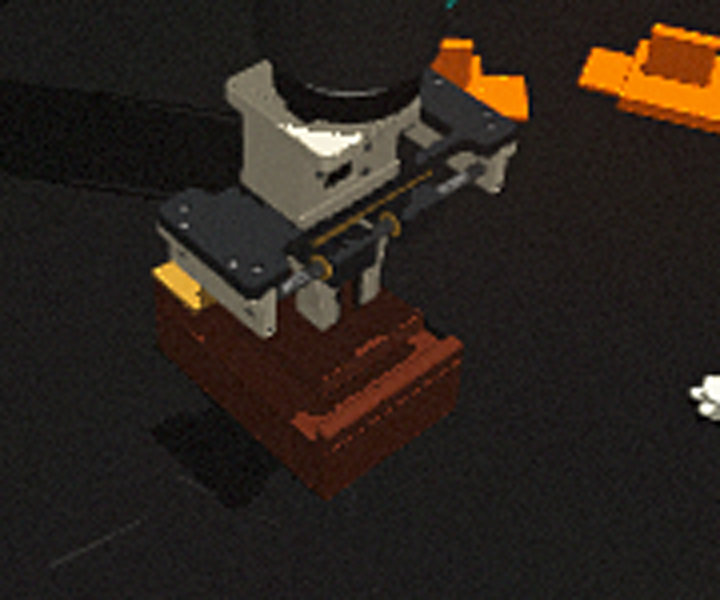

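The tongue is under the keeper at (180,285), and the panel edge at (380,350) is inside and above the stop. The computed tip is at x ≈ -0.056, z ≈ 0.051, tilt 0.12, and there is no contact force. Now I swing it down.

>>> play_rows(
  targets=[
    [[0,0,0.003,0],[0,0,0.006,0],[0,0,0.009,0],[0,0,0.012,0],[0,0,0.0145,0]],
  ],
  newtons=4,
)

```text
t: 9.55
eef_pos: [0.4927, 0.001, 0.2487]
ee_rot: [-3.142, -0.0, 2.877]
force: [1.1, -0.5, -0.7]
width: 0.0123
```

>>> play_rows(
  targets=[
    [[0,0,0.001,0],[0,0,0.002,0],[0,0,0.002,0]],
  ],
)

```text
t: 9.93
eef_pos: [0.4928, 0.001, 0.2473]
ee_rot: [3.142, 0.001, 2.877]
force: [-0.5, -1.9, 5.0]
width: 0.012
```

```bash
python3 - <<'E'
from h import *
casego(.026,0,.107)
S=lidfit('scene',.492,-.0,.052,.09)
Q=tocase(S); print('case frame panel min/max',np.percentile(Q,[.5,99.5],axis=0).round(4),'centre',tocase(S.mean(0)))
E
```

```text
t 9.93 pos [0.4928 0.001  0.2473] yaw 164.8 F [-0.5 -1.9  5. ] w 0.012 q [ 0.4   0.23 -0.59  0.   -0.75 -2.24]
shift [ 0.0003  0.0001 -0.0187] turn 0.0
grasp in case [[ 0.0263 -0.0001  0.0883]]
scene N 639 in 491 centre [ 0.5107 -0.0089  0.0601] n [ 0.015 -0.006  1.   ] tilt 0.016 minx [ 0.462 -0.013  0.061] maxx [0.559 0.037 0.058]
case frame panel min/max [[-0.001  -0.0517  0.0574]
 [ 0.08    0.052   0.0628]] centre [[ 0.04608962 -0.0049589   0.06008755]]
```

The lid lies flat, its top at 0.060 m. I release it and lift away.

>>> play_rows(
  targets=[
    [[0,0,-0.001,0],[0,0,-0.001,0],[0,0,-0.001,0],[0,0,-0.001,0],[0,0,-0.001,0]],
  ],
  grip=100,
)

```text
t: 10.6
eef_pos: [0.4927, 0.0011, 0.2479]
ee_rot: [-3.142, -0.0, 2.877]
force: [-0.4, 0.2, -0.6]
width: 0.0516
```

>>> play_rows(
  targets=[
    [[0,0,-0.02,0],[0,0,-0.05,0],[0,0,-0.1,0],[0,0,-0.15,0],[0,0,-0.15,0]],
  ],
)

```text
t: 11.22
eef_pos: [0.4936, 0.0012, 0.4021]
ee_rot: [3.138, 0.007, 2.877]
force: [-0.2, 1.5, -0.5]
width: 0.0531
```

>>> play_rows(
  targets=[
    [[0,0.06,0,0],[0,0.12,0,0],[0,0.18,0,0],[0,0.2,0,0],[0,0.2,0,0]],
  ],
)

```text
t: 11.85
eef_pos: [0.545, 0.1952, 0.3965]
ee_rot: [-3.14, -0.001, 2.878]
force: [-0.2, -0.3, -0.2]
width: 0.0533
```

```bash
python3 - <<'E'
from h import *
s=arm.get_state(); print(s['t'],s['eef_pos'],s['width'],s['force'])
for c in ['scene','top']:
    im,W=cloud(c); P=W.reshape(-1,3); Q=tocase(P)
    m=(abs(Q[:,0]-.01)<.04)&(abs(Q[:,1])<.03)&(Q[:,2]>.093)&(Q[:,2]<.106)
    (cx,cy),wh,a=cv2.minAreaRect((Q[m,:2]*1000).astype(np.float32)); print(c,'rib top in case mm',m.sum(),round(cx,1),round(cy,1),np.round(wh,1),round(a,1),np.median(Q[m,2]))
    m=(Q[:,0]>-.03)&(Q[:,0]<.064)&(abs(Q[:,1])<.05)&(Q[:,2]>.054)&(Q[:,2]<.066)
    (cx,cy),wh,a=cv2.minAreaRect((Q[m,:2]*1000).astype(np.float32)); A=np.c_[Q[m,:2],np.ones(m.sum())]; print('panel',m.sum(),round(cx,1),round(cy,1),np.round(wh,1),round(a,1),'plane',np.linalg.lstsq(A,Q[m,2],rcond=None)[0].round(4), 'x range',np.percentile(Q[m,0],[.5,99.5]).round(4))
    shot(c,'end_%s.png'%c,(150,300,240,420) if c=='scene' else (110,250,300,460),4)
W=np.load('top0.npy')
E
```

```text
11.85 [0.54498512 0.19517372 0.39652374] 0.0533254893112591 [-0.18992754 -0.30818738 -0.1797164 ]
scene rib top in case mm 107 10.6 -0.5 [48.6 13.1] 1.3 0.09969242200922768
panel 709 14.4 0.2 [81.2 84.6] 89.8 plane [-0.0072  0.0122  0.0604] x range [-0.0259  0.056 ]
top rib top in case mm 130 8.6 -0.8 [11.9 49.8] 90.0 0.09926054856316258
panel 1184 12.9 -0.9 [79.7 84. ] 89.9 plane [0.0002 0.002  0.0594] x range [-0.0273  0.0542]
```

View pics/end_scene.png

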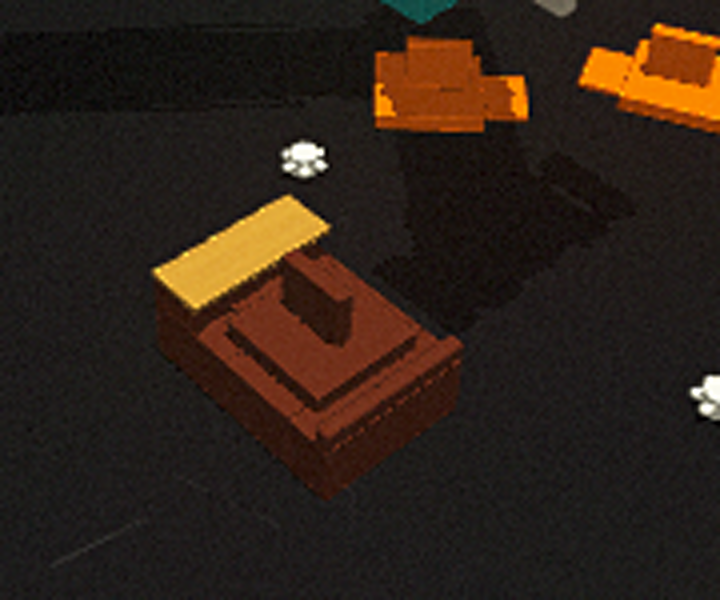

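The lid lies flat and square between the keeper (240,250) and the stop (390,390), and the gripper is clear. Tip x ≈ -0.060, y ≈ -0.001.

```bash
python3 -c "
from station import job_done; print(job_done())"
```

```text
the job is handed in; nothing more can be done
None
```

The tongued lid is closed on the mahogany case and released, and the job was handed in at about 12 s. `job_done()` gives no verdict, so what follows rests on my own measurements.

**What I did:** I gripped the lid's rib lightly, about 14 mm to the +x side of its middle. The tool can only turn about its own axis, so I tilted the lid by pressing its +x end on the end stop. Then I slid the tongue under the keeper, swung the other end down and let go.

**Hooked while tilted:** tilt was about 0.12 rad, with the tip at about x -0.056 and z 0.051 in the case frame. The tongue stayed there for over 0.25 s.

**Final checks, both cameras:**

| Check | Result |
|---|---|
| Panel top height | 0.060 m |
| Tilt | under 0.015 rad |
| Off square | about 1° or less |
| Off centre | about 1 mm |
| Tip position | x ≈ -0.060, about 22 mm under the keeper |
| +x edge | x ≈ 0.055, inside the stop at 0.068 |

- **Disagreements:** the two cameras differed by about 2 mm along the case's x axis. Two top-camera tilt fits while carrying read too high (0.19 and 0.25 rad), probably because they mixed in the tongue. I used the scene camera for those instead.
- **Not checked:** I did not measure the plain lid again at the end, but the arm never went near it.

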